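Fill the condiment chest and latch it

ROBOT

A 7-joint arm with a two-finger parallel gripper is mounted at the origin on the work surface. World frame = base frame: x ahead of the robot, y to its left, z up, the work surface at z = 0. Lengths are in m, angles in rad, forces in N, time in s.
With the tool pointing down it reaches from about 0.4 to 0.85 m from the base axis. Payload 4.5 kg.
Tool frame: the origin (TCP) lies between the finger pads; the fingertips stand tcp_to_tips ahead of it and the grasp point (between the pads) lies 6 mm ahead of it (tcp_to_tips is the distance from the TCP to the fingertips, in m); z points along the fingers, y is the direction in which the jaws open and shut (so a half turn about z gives the same grasp; the last joint's range is limited). The gripper opens to 88 mm and grips with 3 to 60 N. Pads are 18 mm wide; open, the fingers measure 123 mm over their backs; the gripper's body (75 mm by 187 mm) begins 45 mm behind the grasp point.
Start: joints at [-1.092, 0.689, -0.195, 1.565, 0.157, 0.902, -0.215], TCP at [0.269, 0.564, 0.264] pointing down, gripper open.
Joint ranges: [-3.01, 3.01], [-0.46, 2.08], [-1.47, 1.51], [0.13, 2.56], [-1, 4.14], [0.04, 2.09], [-2.66, 2.66]. Speed limits (rad/s): [2.57, 2.57, 3.14, 3.14, 3.14, 3.14, 3.14].

INTERFACE

Orientations are given as a 3x3 rotation matrix whose columns are the frame's x, y, z axes.
In Python, from cell import * gives the robot as it stands. The module is installed in compiled form; this text tells all that it offers.
- The arm moves only by the tool jog_arm, never from a script. Its arguments are lists of equal length, an entry for each row: "translation": the shift along the world's x, y, z in mm, a list of three; "turn": the turn, a rotation vector about the world's x, y, z in degrees, a list of three; "claw": the opening, from 0 (shut) to 1 (fully open). A call has 1 to 10 rows; each row shifts and turns the commanded pose from where the row before left it; what a row does not reach is not made up. A row lasts 1/10 s, in which the tool goes at most 50 mm and 8.59 degrees, less where a joint would pass 70% of its speed; a pose out of reach is approached as far as the arm can. A call with a gripper value outside its range is refused whole. The fingers move at their own pace and stop on an object; the grip force is fixed at half the most. Time passes only in rows, so rows that do not move let the fingers close. It gives the time, the measured TCP pose, the force and the opening at its end, in the units of the state.
- get_obs(): the state, without advancing time (a new reading comes with each control period).
- grab_frame(name): name is "scene" or "top" or "wrist"; returns a dict with "pixels" (400x640x3 uint8, red, green, blue), "mtx" (3x3 intrinsics, pixels), "R" (3x3) and "t" (3): a world point X has camera coordinates R X + t; the wrist camera has in their place "mount" (4x4, takes a point from camera to tool coordinates, whose origin is the TCP and whose axes are the flange's). Camera axes: x right, y down, z forward; pixel columns grow to the right and rows downward; lengths in m; the calibration is good to about 2 mm. A picture is of the moment at which its call begins: read the wrist's pose just before it. There is no depth.
- close_job(): hands the job in, once; it reports no verdict.
The state is a dict: "clock": time; "joint_positions": joint angles; "joint_velocities": joint speeds; "joint_efforts": joint torques, N m; "tcp_pos": TCP position; "tool_rot": TCP orientation; "force": force on the tool from outside, world axes, zero at the start; "torque": the same for the moment, N m; "opening": opening from 0.0 (shut) to 1.0 (fully open).
Only numpy, scipy, OpenCV 4.12 (cv2) and the standard library are available. Lean on these libraries where they do the work, as an engineer would, in place of code of your own. Each camera call takes 0.05 s, during which the arm holds its last target. There are 200 camera calls.

TASK

Finish packing the condiment chest: set the two spare stoppered jars gently down, upright, into its two empty cells and shut the lid. Then hook the loop of the draw latch over the keeper on the lid and snap the lever fully down against the chest, leaving the other jars and the rest of the coffee table as they are.

Things in the scene. Friction and masses are not known exactly. Their poses are not given: they have to be found in the camera images.
- chest: fixed wooden chest, 200 mm long (its y), 140 mm deep (its x), base walls 72 mm high, 8 mm thick. Origin: centre of its underside; z up; +x is the latch side, -x the hinge side. Six cells 59 mm square, floor at 8 mm, centres at x = -32 or 32, y = -62, 0 or 62 mm; dividers 38 mm high, so seated jars' knobs stand 71 to 96 mm above the table. Shut, the lid's top is 110 mm high
- lid (a joint): angle of the hinged lid, rad: 0 shut, about 1.9 standing open behind the chest on its hinge side. A stiff hinge: it stays where it is left, needs up to about 5 N at its free edge, and does not fall shut. Deep lid, 200 x 140 x 38 mm, hollow side towards the jars
- lid_hinge (a point): mid-point of the lid's hinge axis (x = -70, y = 0, z = 72 mm in the chest's frame); the axis runs along the chest's y
- keeper (a point): seat of the steel keeper on the lid, where the loop's bar must lie: 18.5 mm out from the lid's latch face, 90 mm above the table when shut; x out, z up when shut. The keeper is a J open upwards, 24 mm wide: a level shelf out to 25 mm from the face, its outer 3 mm turned up as a lip, top 5.5 mm above this point; behind it a wooden block 40 mm wide, 8 mm thick. The bar goes in over the lip
- lever (a joint): angle of the latch's lever about latch_pivot, rad: 0 flat down the chest's side (snapped shut), 1.57 sticking straight out, stops at 2.6. Slightly stiff, stays where left. Steel plate 26 mm wide, 3 mm thick, 51 mm long, its end flared outwards. With the loop on the keeper it is tight from 1.2 down, goes over centre at 0.35 and then snaps shut by itself; it needs 2 to 4 N near its end
- latch_pivot (a point): middle of the lever's pivot pin, fixed to the chest: x = 94, y = 0, z = 56 mm in the chest's frame (24 mm out from the wall; the latch sits on a wooden block 40 mm wide and 8 mm thick); pin along the chest's y
- loop (a joint): angle of the loop to the lever, rad: 0 when it points straight away from the lever's free end (straight up, lever shut), growing to 2.95 as it folds onto the lever. Slightly stiff. The loop's direction, measured like the lever's angle from straight down by way of outwards, is 3.14 + lever - loop. Its pin is on the lever, 14 mm from latch_pivot, in the direction lever - 0.21
- loop_bar (a point): middle of the loop's cross bar (5 mm thick, along the chest's y), 44.5 mm from the loop's pin. The loop is a steel frame of two arms, 38 mm apart inside, and this bar, with smooth ball ends, 54 mm over the balls: gripped there the loop turns freely and takes the lever along. The bar can be 31 to 58 mm from latch_pivot. The loop is sprung: it stretches about 4 mm at 20 N
- spare1: one of two spare jars on the table: glazed white stoppered jar standing upright: body 48 mm across and 58 mm high, wooden collar 36 mm across up to 63 mm, then a plain wooden knob, a cylinder 22 mm across from 63 to 88 mm (the place to grip). About 0.2 kg. Origin: centre of its underside, z up
- spare2: the other spare jar, alike: glazed white stoppered jar standing upright: body 48 mm across and 58 mm high, wooden collar 36 mm across up to 63 mm, then a plain wooden knob, a cylinder 22 mm across from 63 to 88 mm (the place to grip). About 0.2 kg. Origin: centre of its underside, z up
- cell1: round cork pad 42 mm across on the floor of one of the chest's two empty cells. Origin: on the cell's floor, 8 mm above the table, at the cell's centre
- cell2: cork pad of the other empty cell, as cell1
- packed1: jar already in the chest, like the spares, its underside on the cell's floor. Origin: centre of its underside
- packed2: jar already in the chest, like the spares, its underside on the cell's floor. Origin: centre of its underside
- packed3: jar already in the chest, like the spares, its underside on the cell's floor. Origin: centre of its underside
- packed4: jar already in the chest, like the spares, its underside on the cell's floor. Origin: centre of its underside
- saucer1: white saucer 114 mm across, 13 mm high; not part of the job. Origin: centre of its underside, z up
- cup1: white cup 78 mm across, 48 mm high, standing in saucer1 (rim 60 mm above the table); not part of the job. Origin: centre of its underside, z up
- saucer2: white saucer like saucer1; not part of the job. Origin: centre of its underside, z up
- cup2: white cup like cup1, standing in saucer2; not part of the job. Origin: centre of its underside, z up
- sugar_pot: steel sugar pot, 116 mm over its two handles, 99 mm high; not part of the job. Origin: centre of its underside, z up
- creamer: steel milk jug with lid and handle, 102 mm high, 68 mm across; not part of the job. Origin: centre of its underside, z up
- coffee_tin: steel coffee tin, 72 mm across, 110 mm high; not part of the job. Origin: centre of its underside, z up
- teaspoon: steel spoon, 140 mm long, lying on the table; not part of the job
Not all that is in view belongs to the job. What is shaped like the spare1 but blue is not meant.

How it is judged:
On the way, in this order (a step that is already met when the one before it is completed fails the run):
1. both spare jars stand in the empty cells ((horizontal distance between spare1 and cell1 below 0.012 m or horizontal distance between spare1 and cell2 below 0.012 m) and height (world z) of each of spare1, spare2 below 0.012 m and angle between each of spare1, spare2's own z axis and vertical below 0.1 rad and (horizontal distance between spare2 and cell1 below 0.012 m or horizontal distance between spare2 and cell2 below 0.012 m)), for 0.2 s.
2. the lid is shut (all of step 1 and value of joint lid below 0.04 rad), for 0.1 s.
3. the loop's bar lies in the keeper's trough, behind the lip (x of loop_bar in the frame of keeper between -0.01 and 0.003 m and z of loop_bar in the frame of keeper between -0.004 and 0.005 m and value of joint lid below 0.04 rad), for 0.2 s.
At the end, for the whole second after the job is handed in: Both spares upright (0.1 rad) on the floors of the once empty cells (12 mm from centre); packed jars where they were (15 mm, 0.1 rad); lid shut (under 0.04 rad); loop bar in the keeper's trough behind the lip; lever down (under 0.1 rad) (all of step 1 and all of step 3 and distance of each of packed1, packed2, packed3, packed4 from where it was at the start of the episode below 0.015 m and angle between each of packed1, packed2, packed3, packed4's own z axis and vertical below 0.1 rad and value of joint lever below 0.1 rad); the robot touches nothing.
It fails at once if one of the other things on the table is pushed more than 30 mm or tipped over (distance of any of saucer1, cup1, saucer2, cup2, sugar_pot, creamer, coffee_tin, teaspoon from where it was at the start of the episode above 0.03 m or angle between any of saucer1, cup1, saucer2, cup2, sugar_pot, creamer, coffee_tin's own z axis and vertical above 0.5 rad).
It fails at once if a spare jar is dropped: it falls free faster than 0.7 m/s (from more than about 25 mm) ((linear speed of spare1 above 0.7 m/s and contact force between spare1 and the fingers below 0.05 N) or (linear speed of spare2 above 0.7 m/s and contact force between spare2 and the fingers below 0.05 N)).
It fails at once if a spare jar is knocked over (angle between any of spare1, spare2's own z axis and vertical above 0.8 rad).
It also fails if it takes over 72 s, if anything falls off the work surface, if the arm or the gripper's body presses on something with over 40 N, if the wrist force passes 120 N, or if a joint passes its speed limit or range.

## Working session

There is one attempt and no reset: what is moved stays moved. The work goes in short steps, Python scripts to look and compute and a tool call to move; the robot and the scene stay as the last step left them, time stands still between calls to the robot, and variables do not carry over. Pictures are saved under pics/ and viewed, about 8 in all and at most 12, crops included, and the job is handed in when it is done.

Besides the shell and the picture viewer there is one more tool, called after ">>>" in YAML: its name, and indented under it one key for each argument. jog_arm: Moves the arm, as the interface text tells. Its arguments: {"type":"object","properties":{"translation":{"type":"array"},"turn":{"type":"array"},"claw":{"type":"array"}},"required":["translation","turn","claw"]}

```bash
mkdir -p pics
cat > h.py <<'E'
from cell import *
import numpy as np, cv2
def save(n,f,crop=None,k=1):
    p=f["pixels"][:,:,::-1]
    if crop: x0,y0,x1,y1=crop; p=p[y0:y1,x0:x1]
    cv2.imwrite("pics/"+n,cv2.resize(p,None,fx=k,fy=k,interpolation=cv2.INTER_CUBIC))
def ray(f,u,v):
    d=np.linalg.solve(f["mtx"],[u,v,1.]); R=f["R"]; return -R.T@f["t"], R.T@d
def atz(f,u,v,z):
    c,d=ray(f,u,v); return c+d*(z-c[2])/d[2]
def tri(obs):
    A=np.zeros((3,3));b=np.zeros(3)
    for f,u,v in obs:
        c,d=ray(f,u,v); d/=np.linalg.norm(d); P=np.eye(3)-np.outer(d,d); A+=P;b+=P@c
    X=np.linalg.solve(A,b); 
    return X
def proj(f,X):
    c=f["mtx"]@(f["R"]@np.array(X)+f["t"]); return c[:2]/c[2]
E
python3 - <<'E'
from h import *
import pickle
s=grab_frame("scene");t=grab_frame("top")
pickle.dump((s,t),open("st.pkl","wb"))
save("s0.png",s,k=1.25);save("t0.png",t,k=1.25)
o=get_obs();print(o)
for f in(s,t):print(f["mtx"],-f["R"].T@f["t"],f["R"])
E
```

```text
{'clock': 0.1, 'joint_positions': array([-1.09224452,  0.68987798, -0.1945106 ,  1.56623203,  0.15732476,
        0.90251025, -0.21508446]), 'joint_velocities': array([-7.92304172e-05, -1.15898711e-03, -3.37252377e-04, -1.45438417e-03,
       -1.44681660e-04,  6.13346342e-04,  6.53812446e-04]), 'joint_efforts': array([-3.03228226e-03, -5.28505862e+01, -1.27148129e+00, -1.53838348e+01,
       -5.25992329e-02,  2.02444724e-03,  5.35813808e-05]), 'tcp_pos': array([0.2687177 , 0.5637027 , 0.26300591]), 'tool_rot': array([[-9.02760068e-01,  4.30144091e-01, -5.66756745e-04],
       [ 4.30144439e-01,  9.02758777e-01, -1.53365666e-03],
       [-1.48048723e-04, -1.62831125e-03, -9.99998663e-01]]), 'force': array([-0.29948064, -0.62056938, -0.22502186]), 'torque': array([-0.06019824,  0.01197699, -0.06564069]), 'opening': 0.9967824497828707}
[[505.79524578   0.         323.53966985]
 [  0.         505.79524578 203.01684694]
 [  0.           0.           1.        ]] [ 1.67911213 -0.04347536  1.00215773] [[ 0.12096446  0.99246469 -0.01953029]
 [ 0.64744437 -0.09379567 -0.75631882]
 [-0.75245158  0.07884292 -0.65391162]]
[[364.22767966   0.         314.14962182]
 [  0.         364.22767966 202.55691582]
 [  0.           0.           1.        ]] [0.51850645 0.05203426 1.00040939] [[-6.96311751e-04 -9.99994809e-01  3.14610425e-03]
 [-9.97133085e-01  4.56263521e-04 -7.56663840e-02]
 [ 7.56645558e-02 -3.18977203e-03 -9.97128227e-01]]
```

View pics/s0.png

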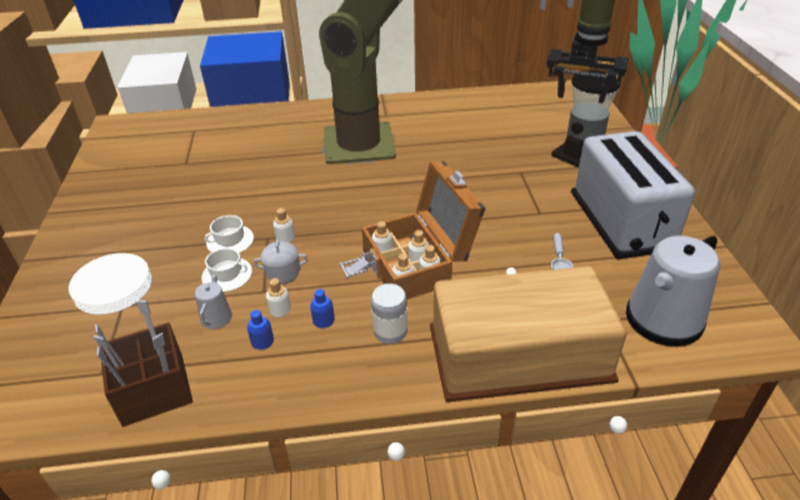

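View pics/t0.png

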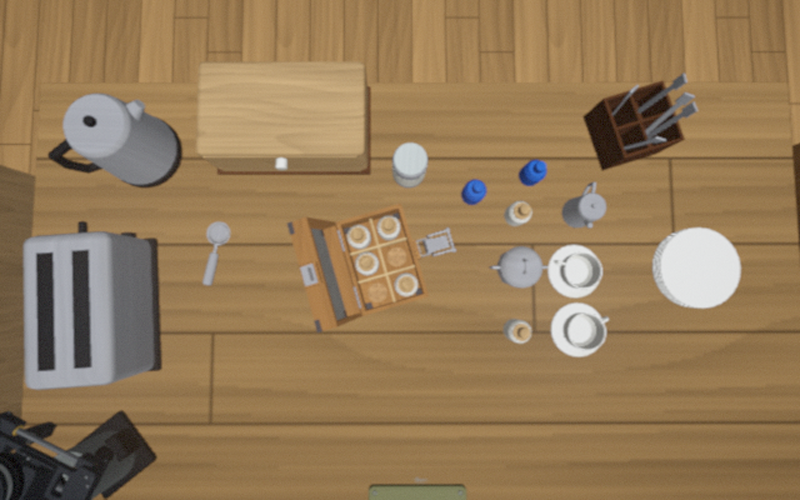

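The scene view shows the chest with its lid standing open at (420,245) and the white spares at (283,225) and (277,297); the blue jars are decoys. In the top view the spares are at (518,212) and (518,330), the empty cells at (397,257) and (377,291), and the latch sticks out at (437,242).

Run:
```python
from h import *
import pickle
s,t=pickle.load(open("st.pkl","rb"))
save("t1.png",t,(225,155,445,285),3.6)
save("s1.png",s,(205,125,395,265),4)
```

```text
(no output)
```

View pics/t1.png

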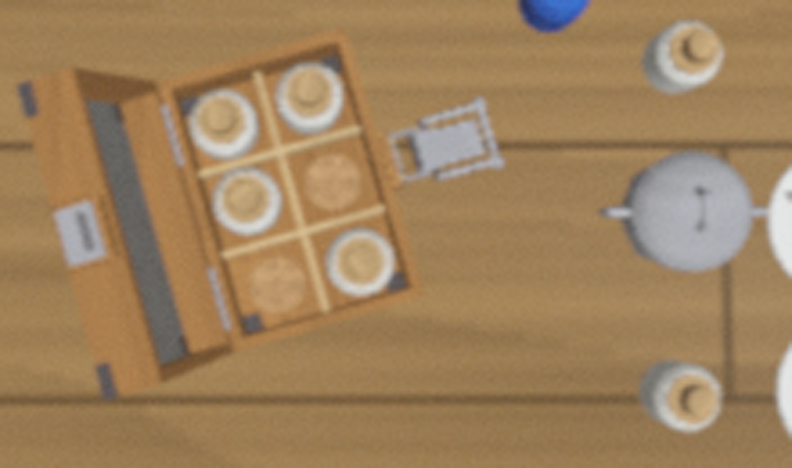

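View pics/s1.png

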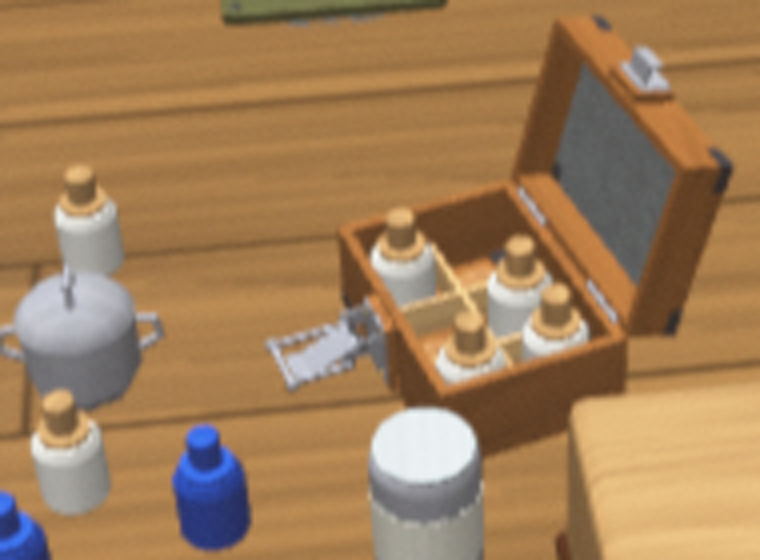

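```bash
cat > m.py <<'E'
from h import *
import pickle
from scipy.optimize import least_squares
s,t=pickle.load(open("st.pkl","rb"))
T=lambda U,V:(t,(U+.5)/3.6-.5+225,(V+.5)/3.6-.5+155)
S=lambda U,V:(s,(U+.5)/4-.5+205,(V+.5)/4-.5+125)
if __name__=="__main__":
    for n,a,b in(("far",(705,44),(60,398)),("near",(700,402),(81,174))):
        print(n,tri([T(*a),S(*b)]),atz(*T(*a),.088),atz(*S(*b),.088))
    P=[(32,-62,8),(32,0,8),(-32,-62,8)]
    obs=[]
    # chest x -> image right, y -> world +x (image up)
    k={(32,62):((309,88),(468,318)),(-32,62):((222,114),(556,290)),(-32,0):((246,195),(520,242)),(32,-62):((361,257),(401,214))}
    for (x,y),(a,b) in k.items(): obs+=[((x,y,96),T(*a)),((x,y,96),S(*b))]; print("knob",x,y,tri([T(*a),S(*b)]))
    obs+=[((32,0,8),T(332,181)),((-32,-62,8),T(277,284))]
    for (x,y),a,b in(((70,100),(345,35),(432,395)),((70,-100),(413,290),(345,232)),((-70,100),(160,88),(625,340))):
        obs+=[((x,y,72),T(*a)),((x,y,72),S(*b))]; print("corner",x,y,tri([T(*a),S(*b)]))
    def W(q,X):
        c,n=np.cos(q[2]),np.sin(q[2]);X=np.array(X)/1e3
        return np.array([q[0]+c*X[0]-n*X[1],q[1]+n*X[0]+c*X[1],X[2]])
    def r(q): return np.concatenate([proj(f,W(q,X))-(u,v) for X,(f,u,v) in obs])
    R=least_squares(r,[.5,.08,-1.3],loss="soft_l1");q=R.x
    print("chest",q,np.degrees(q[2]));print(np.round(r(q).reshape(-1,2),1).tolist())
    for n,X in(("cell1",(32,0,8)),("cell2",(-32,-62,8)),("pivot",(94,0,56)),("keeper",(88.5,0,90)),("hinge",(-70,0,72))):print(n,W(q,X).round(4))
    # latch tip bar top (490,132)?, scene (281,365)
    print("bar",tri([T(491,133),S(279,364)]))
    a=np.array([np.cos(q[2]),np.sin(q[2]),0]);d=tri([T(491,133),S(279,364)])-W(q,(0,0,0));print("bar chest x,z",d@a,d[2])
    # lid free edge
    d=tri([T(83,230),S(640,75)])-W(q,(0,0,0));print("keeper-ish lid chest x,z",d@a,d[2])
E
python3 m.py
```

```text
far [ 0.67749658 -0.21716213  0.09297229] [ 0.67831229 -0.22031105  0.088     ] [ 0.67263258 -0.21648596  0.088     ]
near [ 0.42945645 -0.20914818  0.09201013] [ 0.42897209 -0.21117497  0.088     ] [ 0.4243461  -0.20902998  0.088     ]
knob 32 62 [0.64545675 0.05889317 0.10057623]
knob -32 62 [0.62730371 0.12045832 0.10257375]
knob -32 0 [0.57137581 0.10346483 0.10247836]
knob 32 -62 [0.52878295 0.02379017 0.10394719]
corner 70 100 [0.68757417 0.03110209 0.0717924 ]
corner 70 -100 [ 0.50578346 -0.01530306  0.07377   ]
corner -70 100 [0.64980966 0.16635822 0.07055636]
chest [ 0.57679532  0.07216574 -1.28916695] -73.86382543579353
[[-0.1, 0.3], [-0.3, 1.2], [-0.6, 0.2], [-0.9, 1.9], [-0.4, 1.5], [-1.1, 1.1], [-0.7, 1.1], [-0.2, 1.6], [0.0, 0.6], [-1.0, 0.4], [-0.0, -1.8], [1.4, 1.1], [3.1, 2.2], [-2.5, -0.5], [-0.9, -1.5], [0.0, 0.5]]
cell1 [0.5857 0.0414 0.008 ]
cell2 [0.5083 0.0857 0.008 ]
pivot [ 0.6029 -0.0181  0.056 ]
keeper [ 0.6014 -0.0128  0.09  ]
hinge [0.5573 0.1394 0.072 ]
bar [ 0.61931244 -0.07275935  0.05193364]
bar chest x,z 0.15103201758142415 0.0519336362802436
keeper-ish lid chest x,z -0.12495730392860328 0.21694060890081623
```

Run:
```python
from h import *
import cell
print([n for n in dir(cell) if not n.startswith('_')],getattr(cell,'tcp_to_tips',None))
f=grab_frame("wrist");print(f["mount"].round(4),f["mtx"])
```

```text
['Unreachable', 'close_job', 'get_obs', 'grab_frame', 'tcp_to_tips'] 0.025
[[-1.200e-03 -9.631e-01 -2.691e-01  6.970e-02]
 [ 1.000e+00 -1.100e-03 -5.000e-04  0.000e+00]
 [ 2.000e-04 -2.691e-01  9.631e-01 -1.206e-01]
 [ 0.000e+00  0.000e+00  0.000e+00  1.000e+00]] [[328.22803995   0.         318.77430469]
 [  0.         328.22803995 195.62807438]
 [  0.           0.           1.        ]]
```

>>> jog_arm:
  translation:
    - [20,-40,10]
    - [20,-40,10]
    - [20,-40,10]
    - [20,-40,5]
    - [20,-40,0]
    - [20,-40,0]
    - [20,-40,0]
    - [20,-40,0]
    - [0,-45,0]
    - [0,-45,0]
  turn:
    - [0,0,-8]
    - [0,0,-8]
    - [0,0,-8]
    - [0,0,-8]
    - [0,0,-8]
    - [0,0,-8]
    - [0,0,0]
    - [0,0,0]
    - [0,0,0]
    - [0,0,0]
  claw: [1,1,1,1,1,1,1,1,1,1]

```text
clock: 1.15
tcp_pos: [0.4291, 0.1524, 0.2986]
tool_rot: [[-0.284, 0.959, 0.0], [0.959, 0.284, -0.0], [-0.0, 0.0, -1.0]]
force: [0.5, 0.3, 0.5]
opening: 1.004
```

>>> jog_arm:
  translation:
    - [0,-45,0]
    - [0,-45,0]
    - [0,-45,0]
    - [0,-45,0]
    - [0,-45,-15]
    - [0,-45,-25]
    - [0,-40,-30]
    - [0,0,0]
  turn:
    - [0,0,0]
    - [0,0,0]
    - [0,0,0]
    - [0,0,0]
    - [0,0,0]
    - [0,0,0]
    - [0,0,0]
    - [0,0,0]
  claw: [0.6,0.6,0.6,0.6,0.6,0.6,0.6,0.6]

```text
clock: 1.95
tcp_pos: [0.4262, -0.1601, 0.2267]
tool_rot: [[-0.274, 0.962, -0.006], [0.962, 0.274, -0.002], [0.0, -0.006, -1.0]]
force: [-0.3, 0.5, -0.3]
opening: 0.602
```

```bash
cat >> h.py <<'E'
def wrist():
    o=get_obs(); f=grab_frame("wrist"); M=np.eye(4); M[:3,:3]=o["tool_rot"]; M[:3,3]=o["tcp_pos"]
    C=np.linalg.inv(M@f["mount"]); f["R"],f["t"]=C[:3,:3],C[:3,3]; return o,f
E
python3 - <<'E'
from h import *
import pickle
o,f=wrist();pickle.dump(f,open("w1.pkl","wb"));print(o["tcp_pos"])
save("w1.png",f,k=1.25)
print(proj(f,[.427,-.21,.088])*1.25,proj(f,[.675,-.218,.088])*1.25)
E
```

```text
[ 0.42624841 -0.16012183  0.22667054]
[381.68611861 307.99335664] [705.57364456 403.80189159]
```

View pics/w1.png

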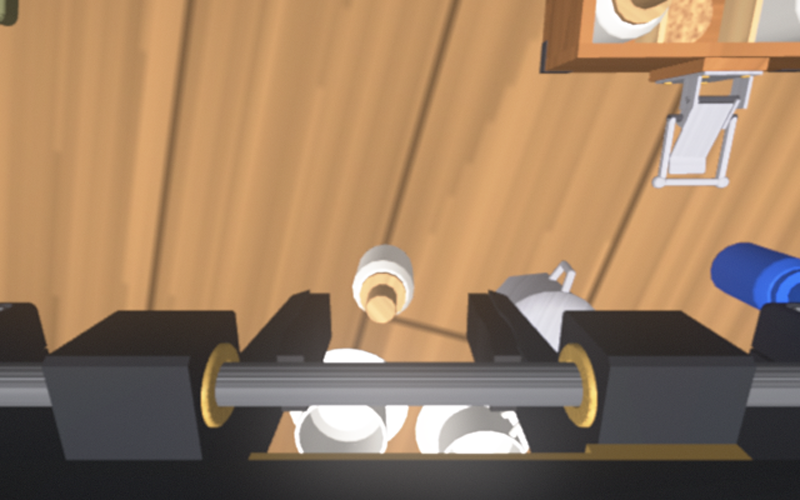

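Knob top is at (382,310) against the predicted (382,308), so the estimate holds; the loop bar's balls are at (660,183) and (723,183) and the chest's near latch corner is at (543,72).

Run:
```python
from m import *
f=pickle.load(open("w1.pkl","rb"))
W=lambda U,V:(f,(U+.5)/1.25-.5,(V+.5)/1.25-.5)
print(atz(*W(382,310),.088),tri([W(382,310),T(700,402)]),tri([W(382,310),T(700,402),S(81,176)]))
print("balls",atz(*W(660,183),.052),atz(*W(723,183),.052))
print("bar",tri([W(691,183),T(491,133),S(279,364)]),tri([W(691,183),T(491,133)]))
print("corner",atz(*W(543,72),.072),"box edge dir",atz(*W(543,72),.072)-atz(*W(800,69),.072))
```

```text
[ 0.4274933  -0.21131779  0.088     ] [ 0.42817548 -0.21283747  0.08369093] [ 0.42827409 -0.21004466  0.08936082]
balls [ 0.59530459 -0.07775195  0.052     ] [ 0.63838289 -0.06547641  0.052     ]
bar [ 0.61847234 -0.07242401  0.0506847 ] [ 0.61905702 -0.07279791  0.04925517]
corner [ 0.48273184 -0.03570358  0.072     ] box edge dir [-0.15207375 -0.04487785  0.        ]
```

>>> jog_arm:
  translation:
    - [1.5,-25,-20]
    - [0,-26,-25]
    - [0,0,-40]
    - [0,0,-30]
    - [0,0,-20]
    - [0,0,0]
    - [0,0,0]
    - [0,0,0]
    - [0,0,0]
  turn:
    - [0,0,0]
    - [0,0,0]
    - [0,0,0]
    - [0,0,0]
    - [0,0,0]
    - [0,0,0]
    - [0,0,0]
    - [0,0,0]
    - [0,0,0]
  claw: [0.6,0.6,0.6,0.6,0.6,0.6,0.1,0.1,0.1]

```text
clock: 2.9
tcp_pos: [0.4312, -0.2055, 0.0958]
tool_rot: [[-0.285, 0.959, 0.002], [0.959, 0.285, -0.001], [-0.001, 0.002, -1.0]]
force: [0.5, 0.0, 0.6]
opening: 0.353
```

>>> jog_arm:
  translation:
    - [0,0,0]
    - [0,0,0]
    - [0,0,0]
    - [0,0,0]
  turn:
    - [0,0,0]
    - [0,0,0]
    - [0,0,0]
    - [0,0,0]
  claw: [0.1,0.1,0.1,0.1]

```text
clock: 3.3
tcp_pos: [0.4306, -0.2058, 0.0951]
tool_rot: [[-0.284, 0.959, 0.001], [0.959, 0.284, -0.001], [-0.001, 0.001, -1.0]]
force: [-1.8, 0.6, 6.8]
opening: 0.241
```

>>> jog_arm:
  translation:
    - [0,0,25]
    - [0,0,40]
    - [10,15,40]
    - [30,35,30]
    - [30,38,10]
    - [30,38,0]
    - [25,38,0]
    - [12,39,0]
    - [0,0,0]
    - [0,0,0]
  turn:
    - [0,0,0]
    - [0,0,0]
    - [0,0,0]
    - [0,0,0]
    - [0,0,0]
    - [0,0,0]
    - [0,0,0]
    - [0,0,0]
    - [0,0,0]
    - [0,0,0]
  claw: [0.1,0.1,0.1,0.1,0.1,0.1,0.1,0.1,0.1,0.1]

```text
clock: 4.3
tcp_pos: [0.5643, -0.0044, 0.2362]
tool_rot: [[-0.287, 0.958, -0.001], [0.958, 0.287, 0.0], [0.0, -0.001, -1.0]]
force: [0.3, -0.5, -1.0]
opening: 0.24
```

Run:
```python
from h import *
import pickle
o,f=wrist();pickle.dump(f,open("w2.pkl","wb"));print(o["tcp_pos"],o["opening"],o["force"])
save("w2.png",f,k=1.25)
```

```text
[ 0.56427889 -0.00444187  0.23624888] 0.2397402068916352 [ 0.3027305  -0.45259823 -1.00357387]
```

View pics/w2.png

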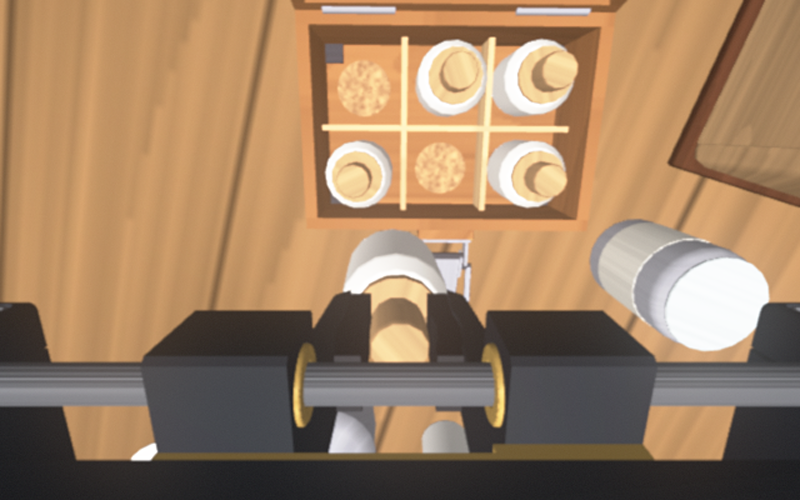

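Pads of the empty cells are at (363,88) and (440,168); the held jar hangs straight at (398,300), and the rim corners are at (306,226) and (588,218).

Run:
```python
from m import *
f=pickle.load(open("w2.pkl","rb"))
W=lambda U,V:(f,(U+.5)/1.25-.5,(V+.5)/1.25-.5)
for n,w,tt in(("cell2",(363,88),(277,284)),("cell1",(440,168),(332,181))):
    print(n,atz(*W(*w),.009),atz(*T(*tt),.009),tri([W(*w),T(*tt)]))
for n,w in(("32,-62",(352,181)),("-32,0",(461,70)),("-32,62",(560,70)),("32,62",(547,180))): print(n,atz(*W(*w),.096))
a=atz(*W(306,226),.072);b=atz(*W(588,218),.072);print("rim",a,b,np.degrees(np.arctan2(*(b-a)[1::-1])),np.linalg.norm(b-a))
# held jar: knob/collar/body centre directions
print("held body bottom-ish", atz(*W(398,250),.145))
```

```text
cell2 [0.50726068 0.08475424 0.009     ] [0.50951837 0.08300131 0.009     ] [0.50990803 0.08259988 0.03545523]
cell1 [0.58554104 0.04257259 0.009     ] [0.58727654 0.04146892 0.009     ] [ 0.58924485  0.04102039 -0.02105668]
32,-62 [0.5243335  0.02379772 0.096     ]
-32,0 [0.56923878 0.10520282 0.096     ]
-32,62 [0.6251834  0.12188108 0.096     ]
32,62 [0.64229061 0.05965795 0.096     ]
rim [ 0.49931336 -0.01991978  0.072     ] [0.6892545  0.04285202 0.072     ] 18.287701495735476 0.20004482976393342
held body bottom-ish [0.56123484 0.0023276  0.145     ]
```

>>> jog_arm:
  translation:
    - [-20,31,0]
    - [-20,31,0]
    - [-17.5,31.5,0]
    - [0,0,-20]
    - [0,0,0]
    - [0,0,0]
  turn:
    - [0,0,0]
    - [0,0,0]
    - [0,0,0]
    - [0,0,0]
    - [0,0,0]
    - [0,0,0]
  claw: [0.1,0.1,0.1,0.1,0.1,0.1]

```text
clock: 4.95
tcp_pos: [0.5072, 0.0856, 0.2168]
tool_rot: [[-0.281, 0.96, -0.001], [0.96, 0.281, -0.002], [-0.001, -0.001, -1.0]]
force: [-0.4, 0.4, -0.8]
opening: 0.24
```

>>> jog_arm:
  translation:
    - [0,3.5,-20]
    - [0,0,-25]
    - [0,0,-25]
    - [0,0,-20]
    - [0,0,-12]
    - [0,0,-6]
    - [0,0,0]
    - [0,0,0]
  turn:
    - [0,0,0]
    - [0,0,0]
    - [0,0,0]
    - [0,0,0]
    - [0,0,0]
    - [0,0,0]
    - [0,0,0]
    - [0,0,0]
  claw: [0.1,0.1,0.1,0.1,0.1,0.1,0.1,0.1]

```text
clock: 5.75
tcp_pos: [0.5078, 0.0911, 0.1095]
tool_rot: [[-0.284, 0.959, 0.002], [0.959, 0.284, 0.0], [-0.0, 0.001, -1.0]]
force: [-0.1, 0.4, -0.8]
opening: 0.238
```

>>> jog_arm:
  translation:
    - [0,0,-3]
    - [0,0,-2]
    - [0,0,-1]
    - [0,0,0]
  turn:
    - [0,0,0]
    - [0,0,0]
    - [0,0,0]
    - [0,0,0]
  claw: [0.1,0.1,0.1,0.1]

```text
clock: 6.15
tcp_pos: [0.5073, 0.0913, 0.1032]
tool_rot: [[-0.284, 0.959, 0.001], [0.959, 0.284, 0.0], [-0.0, 0.001, -1.0]]
force: [-0.8, -0.6, 2.5]
opening: 0.242
```

>>> jog_arm:
  translation:
    - [0,0,0]
    - [0,0,0]
    - [0,0,0]
    - [0,0,20]
    - [0,0,30]
    - [0,0,40]
    - [0,-25,40]
    - [10,-40,0]
    - [20,-40,0]
    - [25,-40,0]
  turn:
    - [0,0,0]
    - [0,0,0]
    - [0,0,0]
    - [0,0,0]
    - [0,0,0]
    - [0,0,0]
    - [0,0,0]
    - [0,0,0]
    - [0,0,0]
    - [0,0,0]
  claw: [0.45,0.5,0.5,0.5,0.5,0.5,0.6,0.6,0.6,0.6]

```text
clock: 7.15
tcp_pos: [0.562, -0.055, 0.2333]
tool_rot: [[-0.285, 0.959, -0.0], [0.959, 0.285, 0.0], [0.0, -0.0, -1.0]]
force: [0.8, 0.6, -0.0]
opening: 0.601
```

>>> jog_arm:
  translation:
    - [28,-40,0]
    - [29,-40,0]
    - [29,-40,0]
    - [29,-44.5,-20]
    - [0,0,-20]
    - [0,0,0]
    - [0,0,0]
  turn:
    - [0,0,0]
    - [0,0,0]
    - [0,0,0]
    - [0,0,0]
    - [0,0,0]
    - [0,0,0]
    - [0,0,0]
  claw: [0.6,0.6,0.6,0.6,0.6,0.6,0.6]

```text
clock: 7.85
tcp_pos: [0.6733, -0.2115, 0.1948]
tool_rot: [[-0.285, 0.958, -0.001], [0.958, 0.285, 0.002], [0.002, -0.001, -1.0]]
force: [0.3, 0.4, -0.3]
opening: 0.6
```

Run:
```python
from h import *
o,f=wrist();print(o["tcp_pos"],o["opening"])
p=proj(f,[.677,-.2195,.088]);print(p)
u,v=p.astype(int);u-=0
c=(max(u-80,0),max(v-75,0),min(u+80,640),min(v+75,400));print(c)
save("w3.png",f,c,4)
```

```text
[ 0.67332066 -0.21148736  0.19475242] 0.6000108185124071
[321.38937858 215.26308271]
(np.int64(241), np.int64(140), np.int64(401), np.int64(290))
```

View pics/w3.png

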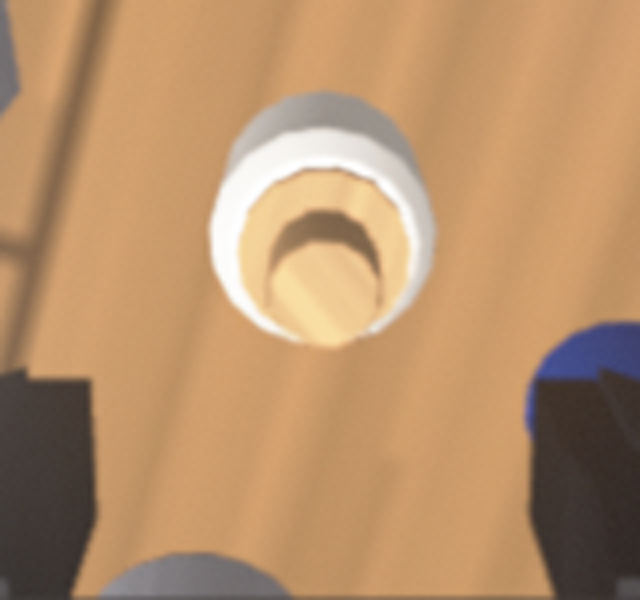

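Knob centre is at (326,294) in the crop, about 1 mm off the estimate; a blue jar stands just beyond the right finger, so I go down less open.

>>> jog_arm:
  translation:
    - [4,-6.5,0]
    - [0,0,-20]
    - [0,0,-30]
    - [0,0,-25]
    - [0,0,-20]
    - [0,0,-5]
    - [0,0,0]
    - [0,0,0]
    - [0,0,0]
    - [0,0,0]
  turn:
    - [0,0,0]
    - [0,0,0]
    - [0,0,0]
    - [0,0,0]
    - [0,0,0]
    - [0,0,0]
    - [0,0,0]
    - [0,0,0]
    - [0,0,0]
    - [0,0,0]
  claw: [0.45,0.45,0.45,0.45,0.45,0.45,0.1,0.1,0.1,0.1]

```text
clock: 8.9
tcp_pos: [0.6786, -0.2198, 0.0969]
tool_rot: [[-0.284, 0.959, 0.003], [0.959, 0.284, -0.001], [-0.002, 0.002, -1.0]]
force: [-1.3, -0.3, 4.7]
opening: 0.24
```

>>> jog_arm:
  translation:
    - [0,0,0]
    - [0,0,0]
    - [0,0,20]
    - [0,0,40]
    - [-10,10,45]
    - [-25,40,25]
    - [-25,43,10]
    - [-25,43,0]
    - [0,0,0]
  turn:
    - [0,0,0]
    - [0,0,0]
    - [0,0,0]
    - [0,0,0]
    - [0,0,0]
    - [0,0,0]
    - [0,0,0]
    - [0,0,0]
    - [0,0,0]
  claw: [0.1,0.1,0.1,0.1,0.1,0.1,0.1,0.1,0.1]

```text
clock: 9.8
tcp_pos: [0.5904, -0.0772, 0.2332]
tool_rot: [[-0.294, 0.956, -0.006], [0.956, 0.294, 0.007], [0.009, -0.004, -1.0]]
force: [0.9, 0.4, -3.0]
opening: 0.241
```

>>> jog_arm:
  translation:
    - [-1,39,0]
    - [-1,39,0]
    - [-2,39,0]
    - [0,0,-10]
    - [0,0,0]
    - [0,0,0]
  turn:
    - [0,0,0]
    - [0,0,0]
    - [0,0,0]
    - [0,0,0]
    - [0,0,0]
    - [0,0,0]
  claw: [0.1,0.1,0.1,0.1,0.1,0.1]

```text
clock: 10.4
tcp_pos: [0.5904, 0.0287, 0.2231]
tool_rot: [[-0.283, 0.959, -0.001], [0.959, 0.283, -0.002], [-0.001, -0.001, -1.0]]
force: [-0.1, -0.7, -2.2]
opening: 0.24
```

>>> jog_arm:
  translation:
    - [-3.5,11,-10]
    - [0,0,-25]
    - [0,0,-25]
    - [0,0,-22]
    - [0,0,-15]
    - [0,0,-8]
    - [0,0,-6]
    - [0,0,0]
    - [0,0,0]
  turn:
    - [0,0,0]
    - [0,0,0]
    - [0,0,0]
    - [0,0,0]
    - [0,0,0]
    - [0,0,0]
    - [0,0,0]
    - [0,0,0]
    - [0,0,0]
  claw: [0.1,0.1,0.1,0.1,0.1,0.1,0.1,0.1,0.1]

```text
clock: 11.3
tcp_pos: [0.5876, 0.0414, 0.1129]
tool_rot: [[-0.284, 0.959, 0.001], [0.959, 0.284, 0.0], [-0.0, 0.001, -1.0]]
force: [0.3, -1.0, -2.7]
opening: 0.239
```

>>> jog_arm:
  translation:
    - [0,0,-4]
    - [0,0,-3]
    - [0,0,-1.5]
    - [0,0,0]
    - [0,0,0]
  turn:
    - [0,0,0]
    - [0,0,0]
    - [0,0,0]
    - [0,0,0]
    - [0,0,0]
  claw: [0.1,0.1,0.1,0.1,0.1]

```text
clock: 11.8
tcp_pos: [0.5874, 0.0417, 0.105]
tool_rot: [[-0.284, 0.959, 0.001], [0.959, 0.284, 0.0], [0.0, 0.001, -1.0]]
force: [-2.0, -0.5, 5.4]
opening: 0.239
```

>>> jog_arm:
  translation:
    - [0,0,0]
    - [0,0,0]
    - [0,0,0]
    - [0,0,25]
    - [0,0,35]
    - [0,0,40]
    - [0,0,45]
    - [0,-20,45]
    - [8,-30,0]
    - [0,0,0]
  turn:
    - [0,0,0]
    - [0,0,0]
    - [0,0,0]
    - [0,0,0]
    - [0,0,0]
    - [0,0,0]
    - [0,0,0]
    - [0,0,0]
    - [0,0,0]
    - [0,0,0]
  claw: [0.45,0.45,0.45,0.45,0.45,0.45,0.4,0.2,0,0]

```text
clock: 12.8
tcp_pos: [0.5965, -0.0143, 0.2957]
tool_rot: [[-0.278, 0.961, 0.005], [0.961, 0.278, -0.004], [-0.005, 0.003, -1.0]]
force: [-0.6, -0.8, -1.1]
opening: 0.152
```

Run:
```python
from h import *
import pickle
o,f=wrist();pickle.dump(f,open("w4.pkl","wb"));print(o["tcp_pos"],o["opening"])
save("w4.png",f,(120,0,520,300),2)
```

```text
[ 0.5964647  -0.01429019  0.29574239] 0.1523117933722694
```

View pics/w4.png

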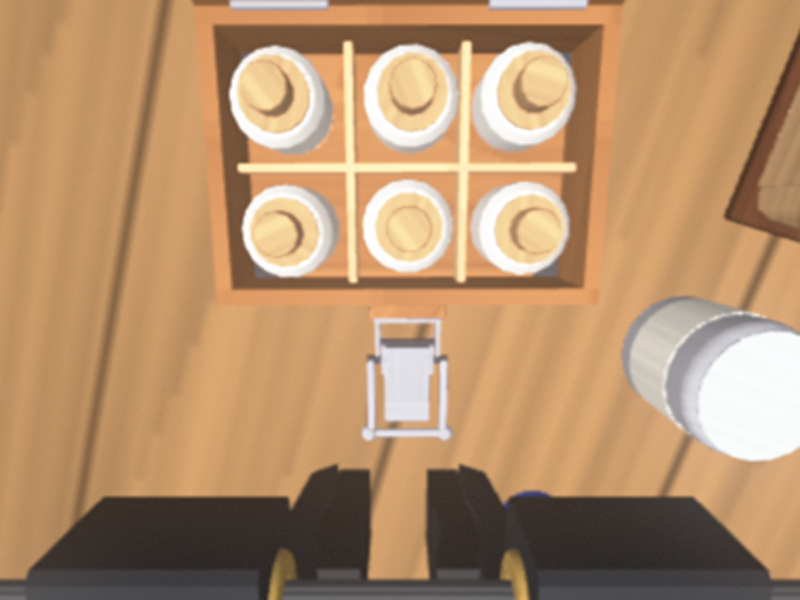

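All six cells hold upright jars; the loop bar's balls are at (369,434) and (445,434), and the chest's front rim corners are at (217,300) and (597,300).

Run:
```python
from m import *
f=pickle.load(open("w4.pkl","rb"));g=pickle.load(open("w1.pkl","rb"))
W=lambda U,V:(f,(U+.5)/2-.5+120,(V+.5)/2-.5)
G=lambda U,V:(g,(U+.5)/1.25-.5,(V+.5)/1.25-.5)
b=tri([W(407,434),G(691,183),T(491,133),S(279,364)]);b2=tri([W(407,434),G(691,183)]);print("bar",b,b2)
a,c=[atz(*W(*p),.072) for p in((217,296),(597,295))];d=c-a;print("rim",a,c,np.linalg.norm(d),np.degrees(np.arctan2(d[1],d[0])))
for n,p in(("c2 knob",(265,85)),("c1 knob",(410,228)),("32,-62",(276,234)),("32,62",(538,231)),("-32,0",(414,82)),("-32,62",(543,80))):print(n,atz(*W(*p),.096))
# IK of latch: chest-plane rel. pivot
def bar(l,o):
    p=14*np.array([np.sin(l-.21),-np.cos(l-.21)]);q=np.pi+l-o;return p+44.5*np.array([np.sin(q),-np.cos(q)])
for tgt in((57,-5),(55,10),(47,30),(30,40),(15,46),(8,47),(0,46),(-5.5,44),(-5.5,34)):
    best=min((least_squares(lambda z:bar(*z)-tgt,[a,b],bounds=([0,0],[2.6,2.95])) for a in(.5,1.5,2.3) for b in(.5,1.5,2.5)),key=lambda r:r.cost)
    print(tgt,best.x.round(2),best.cost.round(2))
```

```text
bar [ 0.61846638 -0.07199401  0.05023547] [ 0.61867989 -0.07127399  0.04866262]
rim [ 0.49897379 -0.01716883  0.072     ] [0.68986927 0.03819357 0.072     ] 0.19876136733481214 16.17291134590095
c2 knob [0.50577737 0.08609091 0.096     ]
c1 knob [0.58552341 0.04444968 0.096     ]
32,-62 [0.52524196 0.024245   0.096     ]
32,62 [0.64423565 0.0598932  0.096     ]
-32,0 [0.56943313 0.10571424 0.096     ]
-32,62 [0.6245752  0.12245715 0.096     ]
(57, -5) [1.32 2.86] 0.0
(55, 10) [1.42 2.65] 0.0
(47, 30) [1.79 2.63] 0.0
(30, 40) [1.67 2.04] 0.0
(15, 46) [1.89 1.91] 0.0
(8, 47) [1.99 1.86] 0.0
(0, 46) [2.04 1.73] 0.0
(-5.5, 44) [2.05 1.61] 0.0
(-5.5, 34) [1.27 0.86] 0.0
```

>>> jog_arm:
  translation:
    - [-11.7,39.7,0]
    - [-11.7,39.7,0]
    - [-11.7,39.7,0]
    - [-11.7,39.7,0]
    - [-11.7,39.7,0]
    - [-11.7,39.7,0]
    - [-11.7,39.7,0]
    - [0,10,0]
    - [0,0,0]
  turn:
    - [0,0,0]
    - [0,0,0]
    - [0,0,0]
    - [0,0,0]
    - [0,0,0]
    - [0,0,0]
    - [0,0,0]
    - [0,0,0]
    - [0,0,0]
  claw: [0,0,0,0,0,0,0,0,0]

```text
clock: 13.75
tcp_pos: [0.5117, 0.2823, 0.2929]
tool_rot: [[-0.289, 0.957, -0.002], [0.957, 0.289, 0.001], [0.001, -0.002, -1.0]]
force: [0.8, -0.1, 0.4]
opening: 0.007
```

```bash
cat > c.py <<'E'
from h import *
O=np.array([.576,.0735]);ex=np.array([.2823,-.9593]);ey=np.array([.9593,.2823])
def cf(p): d=np.array(p[:2])-O; return np.round(1e3*np.array([d@ex,d@ey,p[2]]),1)
if __name__=="__main__":
    o=get_obs();print(cf(o["tcp_pos"]),o["force"].round(1),o["opening"].round(3))
E
python3 - <<'E'
from c import *
o,f=wrist();print(cf(o["tcp_pos"]))
save("w5.png",f,None,1)
# plan: front-bottom corner of the finger follows lid
for th in np.arange(1.9,-.01,-.15):
    r=np.array([np.cos(th),np.sin(th)]);n=np.array([-r[1],r[0]])
    h=np.array([-70,72]); print(round(th,2),(h+140*r+38*n).round(0),(h+115*r+38*n).round(0))
E
```

```text
[-218.4   -2.7  292.9]
1.9 [-151.  192.] [-143.  169.]
1.75 [-132.  203.] [-128.  178.]
1.6 [-112.  211.] [-111.  186.]
1.45 [-91. 216.] [-94. 191.]
1.3 [-69. 217.] [-76. 193.]
1.15 [-47. 215.] [-58. 192.]
1.0 [-26. 210.] [-40. 189.]
0.85 [ -6. 202.] [-23. 183.]
0.7 [ 13. 191.] [ -7. 175.]
0.55 [ 29. 178.] [  8. 165.]
0.4 [ 44. 162.] [ 21. 152.]
0.25 [ 56. 143.] [ 32. 137.]
0.1 [ 66. 124.] [ 41. 121.]
```

>>> jog_arm:
  translation:
    - [0,0,-40]
    - [3,-10,-42]
    - [7,-24,0]
    - [4.2,-14.4,0]
    - [4.2,-14.4,0]
    - [4.2,-14.4,0]
    - [4.2,-14.4,0]
    - [4.2,-14.4,2]
    - [4.2,-14.4,2]
    - [4.2,-14.4,0]
  turn:
    - [0,0,0]
    - [0,0,0]
    - [0,0,0]
    - [0,0,0]
    - [0,0,0]
    - [0,0,0]
    - [0,0,0]
    - [0,0,0]
    - [0,0,0]
    - [0,0,0]
  claw: [0,0,0,0,0,0,0,0,0,0]

```text
clock: 14.8
tcp_pos: [0.5542, 0.1459, 0.2184]
tool_rot: [[-0.285, 0.959, 0.005], [0.959, 0.285, 0.005], [0.003, 0.006, -1.0]]
force: [-0.5, 3.9, 5.5]
opening: 0.002
```

```bash
python3 c.py
```

```text
Traceback (most recent call last):
  File "c.py", line 5, in <module>
    o=get_obs();print(cf(o["tcp_pos"]),o["force"].round(1),o["opening"].round(3))
                                                           ^^^^^^^^^^^^^^^^^^
AttributeError: 'float' object has no attribute 'round'
```

>>> jog_arm:
  translation:
    - [3.1,-10.5,-4]
    - [4.5,-15.3,-6]
    - [4.8,-16.3,-7]
    - [4.5,-15.3,-9]
    - [4.2,-14.4,-11]
    - [3.7,-12.5,-13]
    - [0,0,0]
  turn:
    - [0,0,0]
    - [0,0,0]
    - [0,0,0]
    - [0,0,0]
    - [0,0,0]
    - [0,0,0]
    - [0,0,0]
  claw: [0,0,0,0,0,0,0]

```text
clock: 15.5
tcp_pos: [0.5767, 0.0568, 0.1642]
tool_rot: [[-0.281, 0.96, -0.003], [0.96, 0.281, -0.003], [-0.002, -0.004, -1.0]]
force: [-0.5, -0.6, -0.5]
opening: 0.006
```

```bash
sed -i 's/,o\["opening"\].round(3)//' c.py; python3 c.py
```

```text
[ 16.3  -4.  164.2] [-0.5 -0.6 -0.5]
```

>>> jog_arm:
  translation:
    - [2.3,-7.7,-8]
    - [2,-6.7,-9]
    - [1.7,-5.8,-8]
    - [0,0,-5]
    - [0,0,-3]
    - [0,0,0]
  turn:
    - [0,0,0]
    - [0,0,0]
    - [0,0,0]
    - [0,0,0]
    - [0,0,0]
    - [0,0,0]
  claw: [0,0,0,0,0,0]

```text
clock: 16.1
tcp_pos: [0.5837, 0.0383, 0.1353]
tool_rot: [[-0.283, 0.959, 0.001], [0.959, 0.283, -0.002], [-0.002, 0.001, -1.0]]
force: [-5.1, -3.5, 22.5]
opening: 0.007
```

```bash
python3 c.py
```

```text
[ 35.9  -2.6 135.3] [-5.1 -3.5 22.5]
```

>>> jog_arm:
  translation:
    - [0,0,20]
    - [3,-10,25]
    - [11,-34,0]
    - [11,-34,0]
    - [11,-34,-25]
    - [0,0,-35]
    - [0,0,0]
    - [0,0,0]
  turn:
    - [0,0,0]
    - [0,0,0]
    - [0,0,0]
    - [0,0,0]
    - [0,0,0]
    - [0,0,0]
    - [0,0,0]
    - [0,0,0]
  claw: [0,0,0.4,0.75,0.75,0.75,0.75,0.75]

```text
clock: 16.9
tcp_pos: [0.6189, -0.0706, 0.1175]
tool_rot: [[-0.286, 0.958, -0.002], [0.958, 0.286, 0.001], [0.002, -0.001, -1.0]]
force: [-0.6, 0.7, 1.0]
opening: 0.526
```

```bash
python3 c.py;python3 - <<'E'
from c import *
import pickle
o,f=wrist();pickle.dump(f,open("w6.pkl","wb"));save("w6.png",f,(170,80,470,300),2.6)
print((proj(f,[.6186,-.072,.0495])-(170,80))*2.6, o["opening"])
E
```

```text
[150.4   0.5 117.5] [-0.6  0.7  1. ]
[386.6055595  374.76952297] 0.5258797047757315
```

View pics/w6.png

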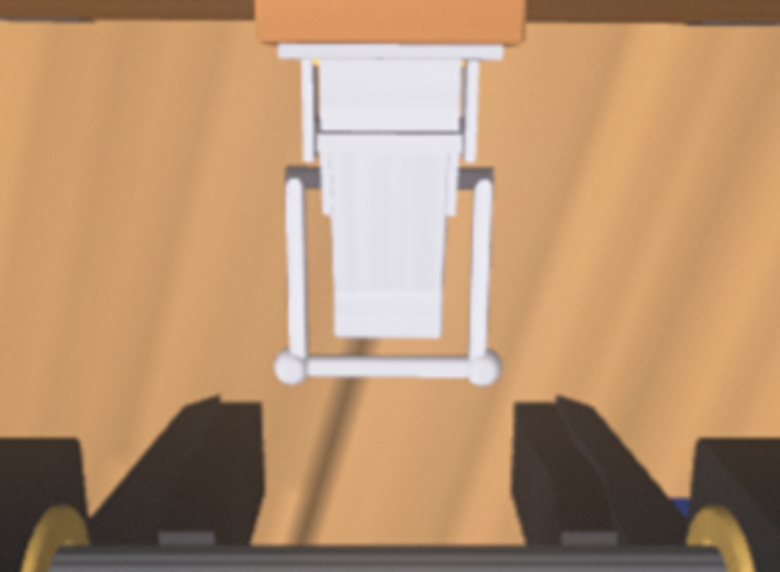

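Bar's balls at (291,367) and (484,367) sit about 2 mm inboard of the prediction, centred between the opening fingers.

>>> jog_arm:
  translation:
    - [0,0,0]
    - [0,0,0]
    - [0,0,-20]
    - [0,0,-25]
    - [0,0,-16]
    - [0,0,0]
    - [0,0,0]
  turn:
    - [0,0,0]
    - [0,0,0]
    - [0,0,0]
    - [0,0,0]
    - [0,0,0]
    - [0,0,0]
    - [0,0,0]
  claw: [0.8,0.8,0.8,0.8,0.8,0.8,0.8]

```text
clock: 17.65
tcp_pos: [0.6198, -0.0718, 0.0573]
tool_rot: [[-0.284, 0.959, 0.001], [0.959, 0.284, -0.0], [-0.0, 0.0, -1.0]]
force: [1.8, 0.0, 0.5]
opening: 0.802
```

```bash
python3 c.py
```

```text
[151.8   1.   57.3] [1.8 0.  0.5]
```

Close on the balls.

>>> jog_arm:
  translation:
    - [-0.5,1,-1]
    - [0,0,0]
    - [0,0,0]
    - [0,0,0]
    - [0,0,0]
  turn:
    - [0,0,0]
    - [0,0,0]
    - [0,0,0]
    - [0,0,0]
    - [0,0,0]
  claw: [0.55,0.55,0.55,0.55,0.55]

```text
clock: 18.15
tcp_pos: [0.6192, -0.071, 0.0562]
tool_rot: [[-0.284, 0.959, 0.001], [0.959, 0.284, 0.0], [-0.0, 0.001, -1.0]]
force: [0.0, 0.3, -0.5]
opening: 0.576
```

```bash
python3 c.py
```

```text
[150.8   0.6  56.2] [ 0.   0.3 -0.5]
```

>>> jog_arm:
  translation:
    - [0,0,0]
    - [0,0,0]
    - [0,0,0]
  turn:
    - [0,0,0]
    - [0,0,0]
    - [0,0,0]
  claw: [0.5,0.5,0.5]

```text
clock: 18.45
tcp_pos: [0.6192, -0.0709, 0.0559]
tool_rot: [[-0.284, 0.959, 0.0], [0.959, 0.284, 0.0], [-0.0, 0.0, -1.0]]
force: [0.7, 0.0, -0.7]
opening: 0.576
```

>>> jog_arm:
  translation:
    - [-0.7,2.4,7]
    - [-0.7,2.4,7]
    - [-0.8,2.9,9]
    - [-0.9,2.9,9]
    - [-1.4,4.8,6]
    - [-1.4,4.8,6]
    - [-1.7,5.8,4]
    - [-1.7,5.7,3]
    - [0,0,0]
  turn:
    - [0,0,0]
    - [0,0,0]
    - [0,0,0]
    - [0,0,0]
    - [0,0,0]
    - [0,0,0]
    - [0,0,0]
    - [0,0,0]
    - [0,0,0]
  claw: [0.5,0.5,0.5,0.5,0.5,0.5,0.5,0.5,0.5]

```text
clock: 19.35
tcp_pos: [0.6095, -0.0384, 0.1073]
tool_rot: [[-0.285, 0.958, -0.0], [0.958, 0.285, 0.0], [0.0, -0.0, -1.0]]
force: [1.1, -1.3, -1.6]
opening: 0.574
```

```bash
python3 c.py
```

```text
[116.8   0.5 107.3] [ 1.1 -1.3 -1.6]
```

>>> jog_arm:
  translation:
    - [-2.9,9.9,3]
    - [-2.9,9.9,1]
    - [-2.9,9.9,0]
    - [0,0,0]
  turn:
    - [0,0,0]
    - [0,0,0]
    - [0,0,0]
    - [0,0,0]
  claw: [0.5,0.5,0.5,0.5]

```text
clock: 19.75
tcp_pos: [0.6003, -0.0071, 0.1108]
tool_rot: [[-0.287, 0.958, -0.001], [0.958, 0.287, 0.001], [0.002, -0.001, -1.0]]
force: [1.4, -1.0, -1.9]
opening: 0.573
```

```bash
python3 c.py
python3 - <<'E'
from c import *
o,f=wrist();save("w7.png",f,(170,80,470,300),2.6)
E
```

```text
[ 84.2   0.5 110.8] [ 1.4 -1.  -1.9]
```

View pics/w7.png

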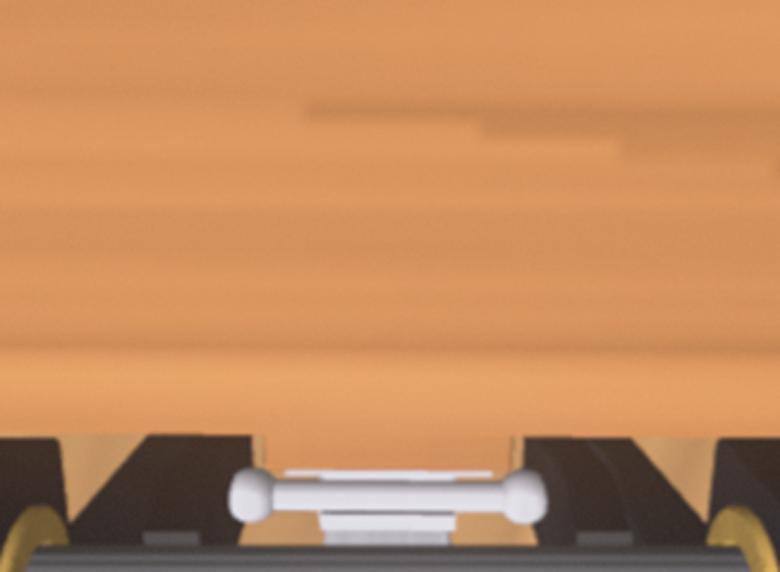

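The bar (v≈495 in the crop) is held over the trough, between the keeper's back (v≈472) and its lip (v≈520).

>>> jog_arm:
  translation:
    - [0,0,-4]
    - [0,0,-4]
    - [0,0,-4]
    - [0,0,-3]
    - [0,0,0]
  turn:
    - [0,0,0]
    - [0,0,0]
    - [0,0,0]
    - [0,0,0]
    - [0,0,0]
  claw: [0.5,0.5,0.5,0.5,0.5]

```text
clock: 20.3
tcp_pos: [0.6011, -0.0096, 0.0964]
tool_rot: [[-0.284, 0.959, 0.0], [0.959, 0.284, 0.0], [0.0, 0.0, -1.0]]
force: [-1.7, -0.6, 9.3]
opening: 0.575
```

```bash
python3 c.py
```

```text
[86.8  0.6 96.4] [-1.7 -0.6  9.3]
```

>>> jog_arm:
  translation:
    - [0,0,0]
    - [0,0,0]
    - [0,0,0]
    - [0,0,15]
    - [0,0,30]
    - [5,-20,30]
    - [10,-33,0]
    - [11,-30,0]
    - [5,-15,0]
    - [0,0,0]
  turn:
    - [0,0,0]
    - [0,0,0]
    - [0,0,0]
    - [0,0,0]
    - [0,0,0]
    - [7.67,2.26,0]
    - [7.67,2.26,0]
    - [7.67,2.26,0]
    - [7.67,2.26,0]
    - [7.67,2.26,0]
  claw: [0.75,0.75,0.75,0.75,0.75,0.5,0.2,0,0,0]

```text
clock: 21.3
tcp_pos: [0.6329, -0.1133, 0.172]
tool_rot: [[-0.215, 0.961, -0.176], [0.735, 0.278, 0.618], [0.643, 0.004, -0.766]]
force: [0.5, 0.3, -0.5]
opening: 0.32
```

```bash
python3 c.py
python3 - <<'E'
from h import *
import pickle
s=grab_frame("scene");pickle.dump(s,open("s2.pkl","wb"))
save("s2.png",s,(255,165,375,265),6)
E
```

```text
[195.3   1.8 172. ] [ 0.5  0.3 -0.5]
```

View pics/s2.png

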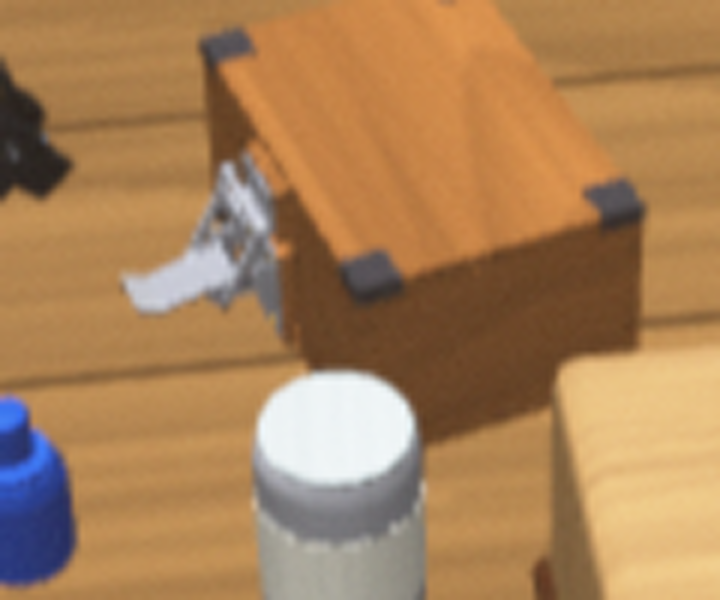

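Loop is on the keeper at about (245,195) in the crop, the lid is shut, and the lever sticks out to (130,290).

>>> jog_arm:
  translation:
    - [-2,11.5,-22]
    - [-2,11.5,-22]
    - [-2,11.5,-22]
    - [-2,11,-22]
    - [0,0,0]
    - [0,0,0]
  turn:
    - [0,0,0]
    - [0,0,0]
    - [0,0,0]
    - [0,0,0]
    - [0,0,0]
    - [0,0,0]
  claw: [0,0,0,0,0,0]

```text
clock: 21.95
tcp_pos: [0.6241, -0.0616, 0.0839]
tool_rot: [[-0.22, 0.958, -0.182], [0.735, 0.285, 0.615], [0.642, 0.001, -0.767]]
force: [1.3, 0.0, 1.3]
opening: 0.004
```

```bash
python3 c.py
```

```text
[143.2   8.   83.9] [1.3 0.  1.3]
```

>>> jog_arm:
  translation:
    - [0.3,-1,-7]
    - [0.3,-1,-6]
    - [-0.6,1.9,-5]
    - [-0.6,1.9,-5]
    - [-0.8,2.9,-5]
    - [-0.8,2.9,-5]
    - [0,0,0]
  turn:
    - [0,0,0]
    - [0,0,0]
    - [0,0,0]
    - [0,0,0]
    - [0,0,0]
    - [0,0,0]
    - [0,0,0]
  claw: [0,0,0,0,0,0,0]

```text
clock: 22.65
tcp_pos: [0.6214, -0.0541, 0.0491]
tool_rot: [[-0.218, 0.959, -0.182], [0.735, 0.284, 0.616], [0.643, 0.0, -0.766]]
force: [0.2, -0.2, -0.1]
opening: 0.008
```

```bash
python3 c.py
```

```text
[135.3   7.5  49.1] [ 0.2 -0.2 -0.1]
```

>>> jog_arm:
  translation:
    - [-1,3.3,-4]
    - [-1,3.4,-4]
    - [-1.1,3.8,-3]
    - [-1.1,3.8,-3]
    - [-0.8,2.9,0]
    - [0,0,0]
  turn:
    - [0,0,0]
    - [0,0,0]
    - [0,0,0]
    - [0,0,0]
    - [0,0,0]
    - [0,0,0]
  claw: [0,0,0,0,0,0]

```text
clock: 23.25
tcp_pos: [0.6171, -0.0399, 0.0353]
tool_rot: [[-0.218, 0.959, -0.18], [0.738, 0.283, 0.613], [0.639, 0.001, -0.769]]
force: [0.5, -5.6, 1.6]
opening: 0.003
```

```bash
python3 c.py
python3 - <<'E'
from h import *
s=grab_frame("scene");save("s3.png",s,(255,165,375,265),6)
E
```

```text
[120.4   7.4  35.3] [ 0.5 -5.6  1.6]
```

View pics/s3.png

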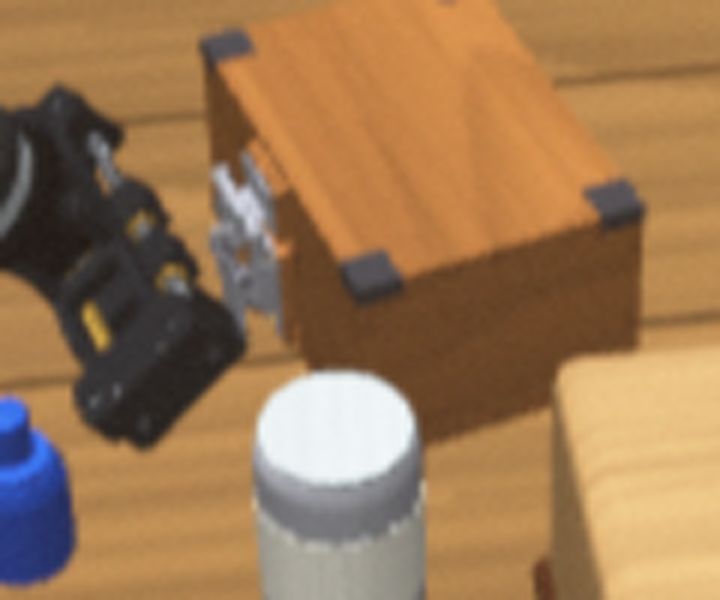

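The lever hangs nearly vertical behind the fingertips at (250,300) and the loop is still on the keeper; I press a little further to confirm it is at its stop.

>>> jog_arm:
  translation:
    - [-0.8,2.9,0]
    - [-0.6,1.9,0]
    - [0,0,0]
  turn:
    - [0,0,0]
    - [0,0,0]
    - [0,0,0]
  claw: [0,0,0]

```text
clock: 23.6
tcp_pos: [0.6169, -0.0393, 0.0352]
tool_rot: [[-0.218, 0.96, -0.176], [0.742, 0.28, 0.609], [0.634, 0.002, -0.774]]
force: [0.8, -14.4, 8.2]
opening: -0.0
```

```bash
python3 c.py
```

```text
[119.8   7.4  35.2] [  0.8 -14.4   8.2]
```

>>> jog_arm:
  translation:
    - [3,-10,8]
    - [5,-17,20]
    - [5,-20,30]
    - [6,-20,40]
    - [0,0,40]
    - [0,0,40]
    - [0,0,0]
  turn:
    - [0,0,0]
    - [0,0,0]
    - [0,0,0]
    - [0,0,0]
    - [0,0,0]
    - [0,0,0]
    - [0,0,0]
  claw: [0,0,0,0,0,0,0]

```text
clock: 24.3
tcp_pos: [0.6371, -0.0987, 0.2199]
tool_rot: [[-0.225, 0.959, -0.174], [0.735, 0.284, 0.616], [0.64, 0.01, -0.768]]
force: [0.8, 0.2, 0.3]
opening: 0.002
```

```bash
python3 c.py
python3 - <<'E'
from h import *
o,w=wrist()
s=grab_frame("scene");t=grab_frame("top")
a=cv2.resize(s["pixels"][165:265,270:350],(480,600),interpolation=2)
b=cv2.resize(w["pixels"][0:400,160:480],(320,400))
c=cv2.resize(t["pixels"][120:300,250:500],(320,200))
cv2.imwrite("pics/fin.png",np.hstack([a,np.vstack([b,c])])[:,:,::-1])
print(proj(w,[.601,-.0114,.09]))
E
```

```text
[182.5  10.  219.9] [0.8 0.2 0.3]
[306.60520825 197.52436681]
```

Run:
```python
from c import *
import pickle
def P(f,x,z,y=0): return proj(f,[*(O+ex*x/1e3+ey*y/1e3),z/1e3])
o,w=wrist(); s=grab_frame("scene")
for n,f in(("before",pickle.load(open("s2.pkl","rb"))),("now",s)):
    hsv=cv2.cvtColor(f["pixels"],cv2.COLOR_RGB2HSV); g=(hsv[:,:,1]<60)&(hsv[:,:,2]>90)
    ys,xs=np.nonzero(g[185:225,272:305]); print(n,"steel px",len(xs),"left",xs.min()+272,"right",xs.max()+272,"rows",ys.min()+185,ys.max()+185)
for th in(0,.1,.35,1.27):print(th,P(s,94+51*np.sin(th),56-51*np.cos(th),-13),P(s,94+51*np.sin(th),56-51*np.cos(th),13),P(w,94+51*np.sin(th),56-51*np.cos(th)))
print("wrist keeper",P(w,88.5,90),"balls",P(w,88.5,90,-22.5),P(w,88.5,90,22.5))
hsv=cv2.cvtColor(w["pixels"],cv2.COLOR_RGB2HSV); g=(hsv[:,:,1]<50)&(hsv[:,:,2]>110)
for v in range(170,262,4): xs=np.nonzero(g[v,230:390])[0]+230; print(v,len(xs),(xs.min(),xs.max()) if len(xs) else "",end="; ")
```

```text
before steel px 338 left 276 right 301 rows 191 219
now steel px 247 left 290 right 301 rows 191 224
0 [292.88150383 219.11842197] [296.07902232 224.6934454 ] [313.30193386 232.30093179]
0.1 [291.23953857 219.54733904] [294.42010284 225.13399414] [313.25928954 236.69335885]
0.35 [287.17573076 220.03462393] [290.31716888 225.6483331 ] [313.11999437 247.07295582]
1.27 [276.08329799 214.65714923] [279.14987143 220.32240439] [312.27275917 270.10815468]
wrist keeper [311.83619448 195.81167053] balls [285.95540157 195.78057894] [337.72076369 195.84276664]
170 0 ; 174 0 ; 178 40 (np.int64(292), np.int64(331)); 182 39 (np.int64(293), np.int64(331)); 186 39 (np.int64(293), np.int64(331)); 190 38 (np.int64(294), np.int64(331)); 194 43 (np.int64(282), np.int64(341)); 198 63 (np.int64(281), np.int64(343)); 202 51 (np.int64(284), np.int64(340)); 206 48 (np.int64(287), np.int64(337)); 210 50 (np.int64(288), np.int64(337)); 214 38 (np.int64(289), np.int64(336)); 218 46 (np.int64(290), np.int64(335)); 222 34 (np.int64(295), np.int64(330)); 226 28 (np.int64(300), np.int64(327)); 230 24 (np.int64(302), np.int64(325)); 234 24 (np.int64(302), np.int64(325)); 238 2 (np.int64(318), np.int64(319)); 242 0 ; 246 0 ; 250 0 ; 254 0 ; 258 0 ;
```

```bash
python3 -c "
from cell import *
print(close_job())"
```

```text
the job is handed in; nothing more can be done
None
```

The chest is packed, shut and latched, and I handed the job in at about 24 s of the 72 s allowed. No verdict was reported.

- **Jars:** I gripped both spare jars by the knob and lowered them until they touched the cell floors. The knobs measured within about 3 mm of the cell centres, and all six jars looked upright. That was seen before I shut the lid, so it was not checked again afterwards.
- **Lid:** I pushed it over from behind and pressed it down. The fingertips stopped at 110 mm with 22 N, which matches the given height of the shut lid.
- **Loop:** I gripped the bar by its ball ends, carried it over the keeper's lip and set it in the trough. It seated at about 90 mm high, with about 9 N of upward force. After the lever was closed, the wrist camera showed the balls about 2 px from where they should be.
- **Lever:** I pushed it down to a hard stop: 14 N and less than 1 mm of further travel. Its end then appeared within 4 px of the fully shut position. That gap is about what the flared end would add, so I take the lever as fully down.

I had used up the 12 pictures, so I checked the latched state from pixel measurements instead of looking at a picture. No check failed. I saw nothing else on the table move, but I did not measure those things at the end. The robot was well clear of everything at hand-in.

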